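# Press the oblong grommet home

### The job

Four grey grommets stand started but not seated in the clamped bumper rail. With the fingertips, gently press the one with the long oblong head fully home, until its head sits on the rail, then draw back clear. Leave the square and the two round grommets standing as they are, lift or pull up nothing, and do not disturb the mallet, awl, old guard or loose strip.

Things in the scene. Friction and masses are not known exactly. Their poses are not given: they have to be found in the camera images.
- rail: White-painted metal rail fixed to the bench, 300 mm long (its y), 70 mm wide (its x). Origin: centre of its underside, on the bench, z up; flat top 30 mm above. Steel clamps 28 mm long, 22 mm high at both ends. Four grommets stand along its middle, 66 mm apart, at y = -99, -33, 33, 99 mm; which is where varies, as do the rail's place and yaw.
- oblong_grommet: To press. Grey plastic head 56 (its x, across the rail) x 24 (y) x 5 mm, round ends, on an 18 mm stem. Origin: centre of the head's underside, z up; at the start 37 to 40 mm above the bench. Slides only up and down: about 4 N moves it, it stays where left, stops hard when the head meets the rail (underside 30, top 35 mm above the bench), and could be pulled up.
- square_grommet: To be left alone. Grey plastic, square head 30 x 30 x 5 mm. Same stem and press fit as the oblong one; its underside likewise starts 37 to 40 mm above the bench. Origin: centre of the head's underside, z up.
- large_round_grommet: To be left alone. Grey plastic, round head 36 mm across, 5 mm thick. Same stem and press fit as the oblong one; its underside likewise starts 37 to 40 mm above the bench. Origin: centre of the head's underside, z up.
- small_round_grommet: To be left alone. Grey plastic, round head 24 mm across, 5 mm thick. Same stem and press fit as the oblong one; its underside likewise starts 37 to 40 mm above the bench. Origin: centre of the head's underside, z up.
- mallet: Bystander, loose, on the far side of the rail: black rubber head 55 x 90 x 50 mm high, walnut handle 24 mm thick and 190 mm long towards its -x. Origin: centre of the head's underside.
- awl: Bystander, loose, between the rail and the robot: wooden handle 95 x 26 x 26 mm towards its -x, brass collar and steel spike 87 mm towards +x. Origin: underside of the handle's spike end.
- old_guard: Bystander, loose, beyond the rail's +y end: cracked black rubber channel about 225 mm long (its x), 44 mm wide, 20 mm high. Origin: underside at the crack, near its middle.
- grommet_strip: Bystander, loose, beyond the rail's -y end: grey plastic strip 200 mm long (its x), 18 mm wide, 4 mm thick, with seven small stubs 10 mm high. Origin: centre of its underside.

How it is judged:
On the way, in this order (a step that is already met when the one before it is completed fails the run):
1. the fingers touch the oblong grommet (contact force between the fingers and oblong_grommet above 0.5 N), for 0.02 s.
2. the oblong grommet is home: its head within 1.5 mm of the rail's top (z of oblong_grommet in the frame of rail below 0.0315 m), for 0.1 s.
At the end, for the whole second after the job is handed in: The oblong grommet is home, its head within 1.5 mm of the rail's top, and at rest; the other three grommets are within 2 mm and the mallet, awl, old guard and strip within 10 mm of where they started (z of oblong_grommet in the frame of rail below 0.0315 m and not (distance of square_grommet from where it was at the start of the episode above 0.002 m) and not (distance of large_round_grommet from where it was at the start of the episode above 0.002 m) and not (distance of small_round_grommet from where it was at the start of the episode above 0.002 m) and not (distance of mallet from where it was at the start of the episode above 0.01 m) and not (distance of awl from where it was at the start of the episode above 0.01 m) and not (distance of old_guard from where it was at the start of the episode above 0.01 m) and not (distance of grommet_strip from where it was at the start of the episode above 0.01 m) and linear speed of oblong_grommet below 0.01 m/s); the robot touches nothing.
It fails at once if the square or a round grommet is moved more than 2 mm (distance of any of square_grommet, large_round_grommet, small_round_grommet from where it was at the start of the episode above 0.002 m).
It fails at once if the square or a round grommet is pushed with more than 1.5 N (contact force between any of the arm, the fingers and square_grommet above 1.5 N or contact force between any of the arm, the fingers and large_round_grommet above 1.5 N or contact force between any of the arm, the fingers and small_round_grommet above 1.5 N).
It fails at once if the oblong grommet is pulled up out of the rail (underside more than 15 mm above its top) (z of oblong_grommet in the frame of rail above 0.045 m).
It fails at once if the oblong grommet is pressed with more than 30 N (contact force between the fingers and oblong_grommet above 30 N).
It fails at once if the mallet, awl, old guard or strip is shifted more than 10 mm (distance of any of mallet, awl, old_guard, grommet_strip from where it was at the start of the episode above 0.01 m).
It also fails if it takes over 29 s, if anything falls off the work surface, if the arm or the gripper's body presses on something with over 40 N, if the wrist force passes 120 N, or if a joint passes its speed limit or range.

### The arm

A 6-joint arm with a two-finger parallel gripper is mounted at the origin on the work surface. World frame = base frame: x ahead of the robot, y to its left, z up, the work surface at z = 0. Lengths are in m, angles in rad, forces in N, time in s.
With the tool pointing down it reaches from about 0.3 to 0.775 m from the base axis. Payload 14.6 kg.
Tool frame: the origin (TCP) lies midway between the tips of the shut fingers; the grasp point (between the pads) lies robot.pinch_z behind it (robot.pinch_z is the distance from the TCP to the grasp point, in m); z points along the fingers, y is the line along which they close (so a half turn about z gives the same grasp; the last joint's range is limited). The gripper opens to 85 mm and grips with 20 to 120 N. Pads are 22 mm wide; open, the fingers measure 114 mm over their backs; the gripper's body (76 mm by 85 mm) begins 54 mm behind the grasp point. The pads swing forward as they close: fully open they stand 13 mm farther back than shut.
Start: joints at [1.28, 0.3, 1.521, -0, 1.321, -0.067], TCP at [0.122, 0.536, 0.231] pointing down, gripper open.
Joint ranges: [-3.03, 3.03], [-0.79, 2.21], [0.23, 2.52], [-1.04, 4.18], [0, 3.07], [-2.55, 2.55]. Speed limits (rad/s): [2.22, 2.22, 2.57, 3.14, 3.14, 3.14].

### API

Orientations are given as a unit quaternion [w, x, y, z].
In Python, from workcell import robot gives the robot as it stands. The module is installed in compiled form; this text tells all that it offers.
- The arm moves only by the tool step_arm, never from a script. Its argument "motion" is a list that holds one entry, the list of rows, each a list of 7 numbers: the shift along the tool's x, y, z in mm, then the turn, a rotation vector about the tool's x, y, z in degrees, then the finger opening in mm, from 0 to 85.4. A call has 1 to 10 rows; each row is the pose to reach, as a shift and turn from the pose commanded when the call began, along the tool's axes at that moment; what a row does not reach only later rows make up. A row lasts 1/8 s, in which the tool goes at most 62.5 mm and 10.7 degrees, less where a joint would pass 70% of its speed; a pose out of reach is approached as far as the arm can. A call with a gripper value outside its range is refused whole. The fingers move at their own pace and stop on an object; "squeeze" is the grip in N (left out, the last holds). Time passes only in rows, so rows that repeat a pose let the fingers close. It gives the time, the measured TCP pose, the force, the opening and the grip force at its end, in the units of the state.
- robot.read_state(): the state, without advancing time (a new reading comes with each control period).
- robot.capture(name): name is "side" or "top"; returns a dict with "image" (400x640x3 uint8, blue, green, red), "fov_y" (degrees; the focal length in pixels is half the picture's height over the tangent of half this angle, whatever the lens; pixels are square), "cx", "cy" (the principal point, pixels), "position" and "orientation" of the camera in the world. Camera axes: x right, y up, looking along -z (the intrinsics and any distortion apply to the point x, -y, -z); pixel columns grow to the right and rows downward; lengths in m; the calibration is good to about 2 mm. A picture is of the moment at which its call begins. There is no depth.
- robot.close_job(): hands the job in; it is judged then, once.
The state is a dict: "t": time; "joint_pos": joint angles; "dq": joint speeds; "joint_torque": joint torques, N m; "position": TCP position; "ee_rot": TCP orientation; "ft_force": force on the tool from outside, world axes, zero at the start; "wrist_torque": the same for the moment, N m; "grip_width": opening from 0.0 (shut) to 1.0 (fully open); "grip_force": force on a finger pad.
Only numpy, scipy, OpenCV 4.12 (cv2) and the standard library are available. Lean on these libraries where they do the work, as an engineer would, in place of code of your own. Each camera call takes 0.05 s, during which the arm holds its last target. There are 200 camera calls.

## Working session

There is one attempt and no reset: what is moved stays moved. The work goes in short steps, Python scripts to look and compute and a tool call to move; the robot and the scene stay as the last step left them, time stands still between calls to the robot, and variables do not carry over. Pictures are saved under pics/ and viewed, at most 10 in all, crops included, and the job is handed in when it is done.

Besides the shell and the picture viewer there is one more tool, called as name([rows], argument=value, ...), one row to a line, values as JSON. step_arm: Moves the arm, as the interface text tells. Its arguments: {"type":"object","properties":{"motion":{"type":"array","items":{"type":"array","items":{"type":"array","items":{"type":"number"}}}},"squeeze":{"type":"number"}},"required":["motion"]}

```bash
mkdir -p pics; cat > h.py <<'E'
import numpy as np, cv2, pickle
from scipy.spatial.transform import Rotation as R
def rot(q): return R.from_quat([q[1],q[2],q[3],q[0]]).as_matrix()
def ray(c,uv):
    f=200/np.tan(np.radians(c['fov_y'])/2)
    d=np.array([(uv[0]-c['cx'])/f,-(uv[1]-c['cy'])/f,-1.]); return np.array(c['position']),rot(c['orientation'])@d
def plane(c,uv,z):
    p,d=ray(c,uv); return p+d*(z-p[2])/d[2]
E
python3 - <<'E'
from h import *; from workcell import robot
for n in("top","side"):
    c=robot.capture(n); pickle.dump(c,open(n+".pkl","wb")); cv2.imwrite(f"pics/{n}0.png",c['image'])
    print(n,{k:v for k,v in c.items() if k!='image'})
print(robot.read_state(),robot.pinch_z)
E
```

```text
top {'fov_y': 47.26405939254571, 'cx': 310.68759566916094, 'cy': 198.27176950121446, 'position': array([0.45698084, 0.02677157, 0.90422338]), 'orientation': array([ 0.71203477,  0.0593042 , -0.03318482, -0.69884782])}
side {'fov_y': 52.87386001275474, 'cx': 320.5898152342587, 'cy': 204.82212332698234, 'position': array([0.10458269, 0.46534334, 0.79215712]), 'orientation': array([-0.39670238, -0.14230799,  0.32775925,  0.84554688])}
{'t': 0.1, 'joint_pos': array([ 1.28040592e+00,  3.00451846e-01,  1.52149244e+00, -3.97402456e-05,
        1.32070148e+00, -6.66055467e-02]), 'dq': array([ 0.00065008, -0.00249013, -0.00202727,  0.00041851, -0.00059829,
       -0.00099904]), 'joint_torque': array([ 9.57442535e-04, -5.44387472e+01, -3.62372482e+01, -1.33489434e-04,
        3.03117580e-03,  5.15928207e-05]), 'position': array([0.12201474, 0.53609051, 0.23076938]), 'ee_rot': array([-7.45469786e-05,  1.11654185e-01,  9.93746983e-01, -5.21605433e-04]), 'ft_force': array([-0.02499599, -0.36219436,  0.6758801 ]), 'wrist_torque': array([-0.04608148, -0.01210057, -0.0038974 ]), 'grip_force': 0.0, 'grip_width': 1.000047601080071} 0.0187
```

View pics/top0.png

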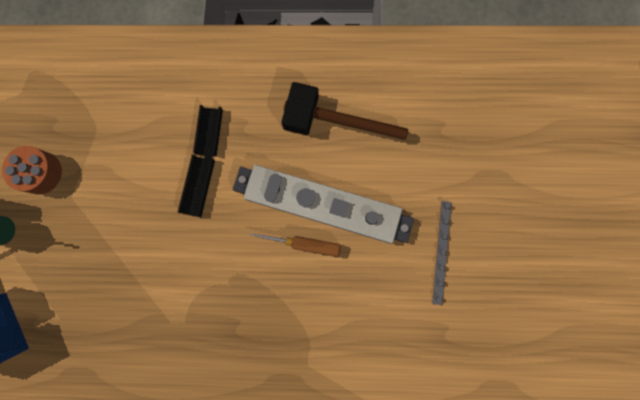

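View pics/side0.png

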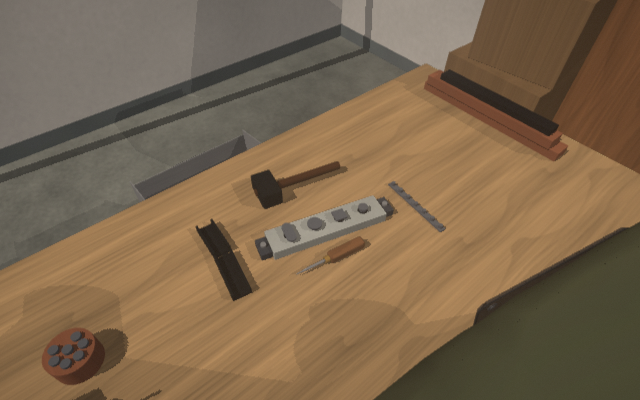

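The oblong is the left-most grommet in the top view, at about (274,187). The old guard lies farther left, at about (205,160), and the awl below, at about (295,243). In the side view the oblong is at about (290,232). Next I'll measure it.

```bash
python3 - <<'E'
from h import *
P={}
for n,(x0,y0,x1,y1) in dict(top=(225,150,425,255),side=(245,190,405,270)).items():
    c=pickle.load(open(n+".pkl","rb")); im=c['image']
    hsv=cv2.cvtColor(im,cv2.COLOR_BGR2HSV)
    m=np.zeros(im.shape[:2],np.uint8); m[y0:y1,x0:x1]=((hsv[...,1]<60)&(hsv[...,2]>120))[y0:y1,x0:x1]*255
    cs=cv2.findContours(m,cv2.RETR_EXTERNAL,cv2.CHAIN_APPROX_NONE)[0]
    r=max(cs,key=cv2.contourArea); hull=cv2.convexHull(r)
    fill=cv2.fillConvexPoly(np.zeros_like(m),hull,255)
    box=cv2.boxPoints(cv2.minAreaRect(hull)); print(n,'rail box',box.round(1).tolist())
    if n=='top':
        w=np.array([plane(c,p,.03)[:2] for p in box]); print('rail corners',w.round(4).tolist(),'sides',np.linalg.norm(w-np.roll(w,1,0),axis=1).round(4),'centre',w.mean(0))
    g=cv2.erode(fill,np.ones((3,3)))&((hsv[...,2]<135).astype(np.uint8)*255)
    for k in cv2.findContours(g,cv2.RETR_EXTERNAL,cv2.CHAIN_APPROX_NONE)[0]:
        if cv2.contourArea(k)<40: continue
        M=cv2.moments(k); u=(M['m10']/M['m00'],M['m01']/M['m00']); rr=cv2.minAreaRect(k)
        print(n,np.round(u,1),cv2.contourArea(k),np.round(rr[1],1),round(rr[2],1),'at z=.043',plane(c,u,.043).round(4))
    crop=cv2.resize(im[y0:y1,x0:x1],None,fx=4,fy=4,interpolation=cv2.INTER_CUBIC)
    gg=cv2.resize(g[y0:y1,x0:x1],None,fx=4,fy=4,interpolation=0)
    cv2.drawContours(crop,cv2.findContours(gg,cv2.RETR_EXTERNAL,cv2.CHAIN_APPROX_NONE)[0],-1,(0,0,255),1)
    P[n]=cv2.resize(crop,(760,int(760*crop.shape[0]/crop.shape[1])))[:380]
cv2.imwrite("pics/c1.png",cv2.resize(np.vstack([P['top'],P['side'][:300]]),None,fx=.85,fy=.85))
E
```

```text
top rail box [[242.6999969482422, 198.1999969482422], [253.1999969482422, 163.5], [402.1000061035156, 208.39999389648438], [391.70001220703125, 243.0]]
rail corners [[0.5699, 0.1923], [0.6387, 0.1745], [0.5552, -0.1149], [0.4889, -0.0949]] sides [0.2984 0.0711 0.3012 0.0693] centre [0.56317448 0.03924366]
top [373.5 217.9] 207.5 [15. 18.] 90.0 at z=.043 [ 0.5349 -0.0591  0.043 ]
top [340.9 207.7] 341.0 [23.1 17.1] 18.4 at z=.043 [0.5531 0.0023 0.043 ]
top [307.8 198. ] 369.5 [25.1 19.2] 23.2 at z=.043 [0.5706 0.0654 0.043 ]
top [274.9 188.2] 499.5 [19.9 30. ] 18.4 at z=.043 [0.5885 0.1287 0.043 ]
side rail box [[263.3999938964844, 231.0], [375.1000061035156, 187.0], [385.79998779296875, 213.89999389648438], [274.0, 258.0]]
side [301.6 244.5] 149.5 [ 4.  88.8] 69.4 at z=.043 [0.5424 0.134  0.043 ]
side [290.6 232.8] 234.5 [19.3 16.1] 71.6 at z=.043 [0.5855 0.1329 0.043 ]
side [315.6 223.6] 181.0 [13. 18.] 90.0 at z=.043 [0.5697 0.0695 0.043 ]
side [340.1 215.1] 159.0 [12.6 16.8] 71.6 at z=.043 [0.5524 0.0059 0.043 ]
side [363.2 208. ] 100.5 [10. 13.] 90.0 at z=.043 [ 0.533  -0.0541  0.043 ]
```

View pics/c1.png

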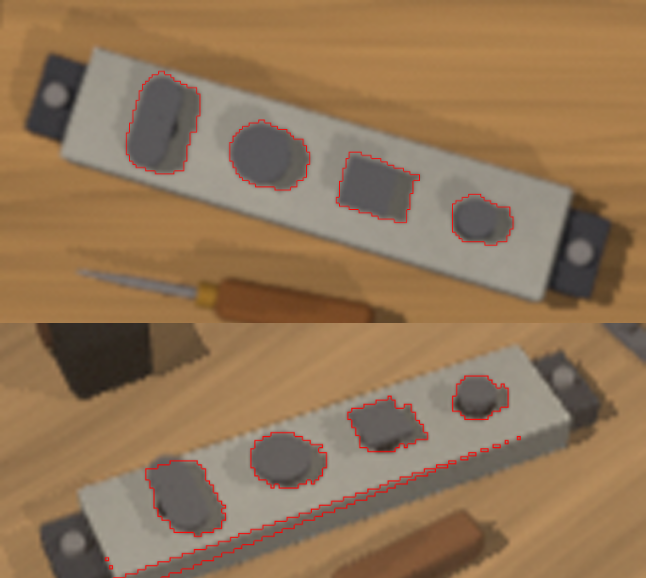

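step_arm([
  [[-60,-32,0,0,0,3,0],[-120,-64,0,0,0,3,0],[-180,-96,0,0,0,3,0],[-240,-127,0,0,0,3,0],[-300,-159,0,0,0,3,0],[-360,-190,0,0,0,3,0],[-420,-222,0,0,0,3,0],[-480,-254,0,0,0,3,0],[-546,-289,0,0,0,3,0],[-546,-289,0,0,0,3,0]],
])

```text
t: 1.35
position: [0.5916, 0.1315, 0.2309]
ee_rot: [-0.0, 0.138, 0.99, -0.0]
ft_force: [-0.4, 1.2, -0.5]
grip_width: -0.003
grip_force: 0.0
```

step_arm([
  [[0,0,0,0,0,0,0],[0,0,0,0,0,0,0]],
])

```text
t: 1.6
position: [0.5899, 0.1336, 0.2308]
ee_rot: [-0.001, 0.138, 0.99, -0.0]
ft_force: [-0.1, 0.5, 0.4]
grip_width: 0.003
grip_force: 0.0
```

step_arm([
  [[0,0,40,0,0,0,0],[0,0,80,0,0,0,0],[0,0,120,0,0,0,0],[0,0,150,0,0,0,0],[0,0,168,0,0,0,0],[0,0,168,0,0,0,0],[0,0,168,0,0,0,0]],
])

```text
t: 2.48
position: [0.5908, 0.1337, 0.0647]
ee_rot: [0.001, 0.137, 0.991, 0.0]
ft_force: [0.4, 0.6, 0.6]
grip_width: 0.001
grip_force: 0.0
```

```bash
python3 - <<'E'
from h import *; from workcell import robot
print(robot.read_state()['position'],robot.read_state()['ft_force'])
c=robot.capture("side"); cv2.imwrite("pics/s2.png",cv2.resize(c['image'][150:290,210:410],None,fx=4,fy=4,interpolation=cv2.INTER_CUBIC))
E
```

```text
[0.59081793 0.13370771 0.06471641] [0.40032234 0.63013    0.60900378]
```

View pics/s2.png

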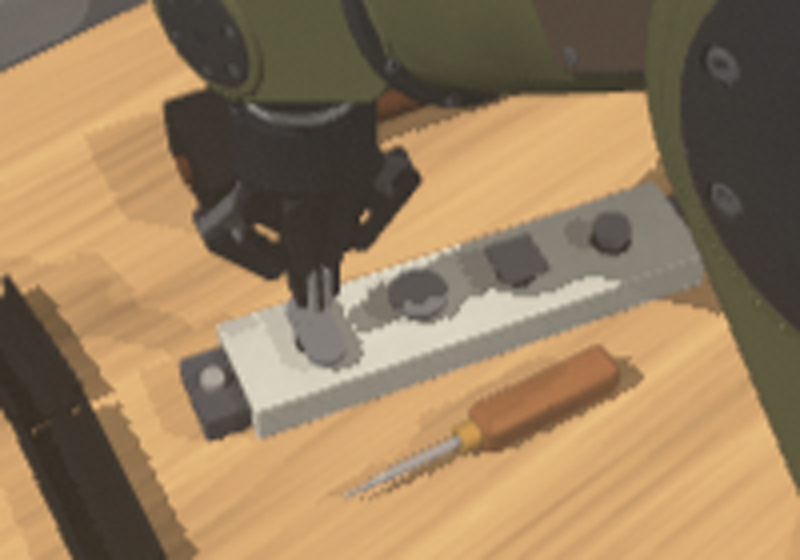

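The fingertips are over the oblong head at about (320,325) in the crop, and clear of the large round grommet at (418,293). I'll press down slowly from here.

step_arm([
  [[0,0,4,0,0,0,0],[0,0,8,0,0,0,0],[0,0,12,0,0,0,0],[0,0,15,0,0,0,0],[0,0,16,0,0,0,0],[0,0,17,0,0,0,0],[0,0,18,0,0,0,0],[0,0,19,0,0,0,0],[0,0,20,0,0,0,0],[0,0,20,0,0,0,0]],
])

```text
t: 3.78
position: [0.5903, 0.1333, 0.0432]
ee_rot: [-0.0, 0.138, 0.99, -0.0]
ft_force: [0.0, 0.7, -0.0]
grip_width: -0.002
grip_force: 0.0
```

step_arm([
  [[0,0,0.5,0,0,0,0],[0,0,1,0,0,0,0],[0,0,1.5,0,0,0,0],[0,0,2,0,0,0,0],[0,0,2.5,0,0,0,0],[0,0,3,0,0,0,0],[0,0,3.5,0,0,0,0],[0,0,4,0,0,0,0],[0,0,4,0,0,0,0],[0,0,4,0,0,0,0]],
])

```text
t: 5.03
position: [0.5903, 0.1333, 0.0392]
ee_rot: [0.0, 0.138, 0.99, 0.0]
ft_force: [-0.6, -0.1, 2.2]
grip_width: -0.0
grip_force: 1.3
```

step_arm([
  [[0,0,0.5,0,0,0,0],[0,0,1,0,0,0,0],[0,0,1.5,0,0,0,0],[0,0,2,0,0,0,0],[0,0,2.5,0,0,0,0],[0,0,3,0,0,0,0],[0,0,3,0,0,0,0],[0,0,3,0,0,0,0]],
])

```text
t: 6.02
position: [0.5903, 0.1333, 0.0362]
ee_rot: [0.0, 0.138, 0.99, -0.0]
ft_force: [0.4, 1.1, 3.0]
grip_width: -0.003
grip_force: 1.3
```

step_arm([
  [[0,0,0.3,0,0,0,0],[0,0,0.6,0,0,0,0],[0,0,0.8,0,0,0,0],[0,0,0.8,0,0,0,0]],
])

```text
t: 6.52
position: [0.5903, 0.1333, 0.0355]
ee_rot: [0.0, 0.138, 0.99, 0.0]
ft_force: [0.1, 1.3, 3.0]
grip_width: -0.0
grip_force: 1.9
```

step_arm([
  [[0,0,0.2,0,0,0,0],[0,0,0.4,0,0,0,0],[0,0,0.4,0,0,0,0]],
])

```text
t: 6.9
position: [0.5903, 0.1333, 0.035]
ee_rot: [0.0, 0.138, 0.99, 0.0]
ft_force: [0.2, 0.2, 4.1]
grip_width: 0.001
grip_force: 1.9
```

step_arm([
  [[0,0,0.2,0,0,0,0],[0,0,0.2,0,0,0,0]],
])

```text
t: 7.15
position: [0.5903, 0.1333, 0.0349]
ee_rot: [0.0, 0.138, 0.99, 0.0]
ft_force: [0.3, 0.9, 5.1]
grip_width: -0.004
grip_force: 2.3
```

step_arm([
  [[0,0,0.2,0,0,0,0],[0,0,0.2,0,0,0,0]],
])

```text
t: 7.4
position: [0.5903, 0.1333, 0.0348]
ee_rot: [0.0, 0.138, 0.99, 0.0]
ft_force: [-0.2, 0.1, 6.4]
grip_width: 0.0
grip_force: 2.7
```

The force is now rising while the position stalls at 34.8 mm, so the head is on its hard stop. I'll draw back.

step_arm([
  [[0,0,-2,0,0,0,0],[0,0,-8,0,0,0,0],[0,0,-20,0,0,0,0],[0,0,-50,0,0,0,0],[0,0,-90,0,0,0,0],[0,0,-130,0,0,0,0],[0,0,-150,0,0,0,0],[0,0,-150,0,0,0,0],[0,0,-150,0,0,0,0]],
])

```text
t: 8.52
position: [0.5899, 0.1332, 0.1838]
ee_rot: [-0.001, 0.138, 0.99, -0.0]
ft_force: [1.1, 0.2, -0.7]
grip_width: 0.0
grip_force: 0.0
```

```bash
python3 - <<'E'
from h import *; from workcell import robot
print(robot.read_state()['position'],robot.read_state()['ft_force'])
c=robot.capture("side"); cv2.imwrite("pics/s3.png",cv2.resize(c['image'][150:290,210:410],None,fx=4,fy=4,interpolation=cv2.INTER_CUBIC))
E
```

```text
[0.58989834 0.1332324  0.18376339] [ 1.10001176  0.24401797 -0.65927923]
```

View pics/s3.png

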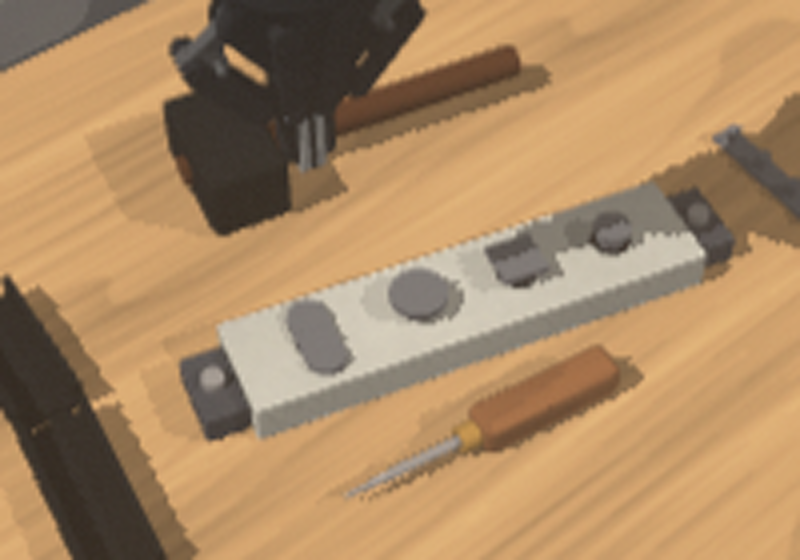

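The oblong head at about (320,337) now sits flat with almost no shadow gap. The other three still stand proud, and nothing else has moved.

```bash
python3 -c "
from workcell import robot
print(robot.close_job())"
```

```text
the job is handed in; nothing more can be done
None
```

The oblong grommet is pressed home on the rail (about 6 N at the stop), the arm is clear, the other grommets and loose items look undisturbed in the last picture, and the job is handed in; no verdict came back.

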